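Tuck the coin tray under the low display stand

TASK

At the market stall, push the flat coin tray along the table with the fingertips and slide it through the open front of the low dark display stand, until the tray's outer edge is flush with the stand's front edge, with the tray square to the stand. Only push it, gently: never pick the tray up, pinch it or tip it. Do not shift the stand, the vase on it, or the jar, cup and teapot around it, and finish with the hand clear of everything.

Things in the scene. Friction and masses are not known exactly. Their poses are not given: they have to be found in the camera images.
- tray: Flat light-wood tray, orange bed with coins fixed in it; 130 mm long (x), 100 wide (y), 22 high, upright sides, rim 7 mm wide, bed 4 mm deep; about 0.35 kg, loose. Origin: centre of its underside, z up. Starts in front of the stand, up to 45 mm off its centre line and 0.4 rad askew, +x end towards the stand. Home: its centre at x = -5 mm in the stand's frame.
- stand: Dark-wood bridge, 1.6 kg, loose: deck 140 mm deep (x), 156 wide (y), 17 thick, top at 44, on two side walls 18 mm thick along its full depth. Passage 120 mm wide, 27 high, open front and back, no stop inside. Origin: centre of its underside at table height; z up, +x from the front into the passage (the way the tray goes in). The front faces roughly the robot's right (world -y).
- stand_front (a point): Centre of the stand's front edge, at table height (70 mm from the stand's origin on its -x side). The tray's outer edge must end flush with this edge.
- vase: Blue vase standing on the rear half of the stand's deck: 62 mm across, 150 mm high. Origin: centre of its foot. Leave alone.
- jar: White lidded porcelain jar, 72 mm across, 95 mm high, on the table on the robot's side of the stand. Origin: centre of its underside. Leave alone.
- cup: Blue open cup, 68 mm across, 55 mm high, on the table on the far side of the tray's path. Origin: centre of its underside. Leave alone.
- teapot: Small terracotta teapot, body 84 mm across, 128 mm long over handle and spout, 84 mm high, on the table on the far side of the stand. Origin: centre of its underside. Leave alone.
There are look-alikes about, which are no part of the job. Of the things shaped like the tray, the wood one is meant. Of the things that look like the stand, the larger one is meant.

How it is judged:
By the outcome, as a careful person would: the job done as asked, in the order asked, and still so for the second after the job is handed in, with the robot touching nothing.
It also fails if it takes over 69 s, if anything falls off the work surface, if the arm or the gripper's body presses on something with over 40 N, if the wrist force passes 120 N, or if a joint passes its speed limit or range.

ROBOT

A 6-joint arm with a two-finger parallel gripper is mounted at the origin on the work surface. World frame = base frame: x ahead of the robot, y to its left, z up, the work surface at z = 0. Lengths are in m, angles in rad, forces in N, time in s.
With the tool pointing down it reaches from about 0.35 to 0.775 m from the base axis. Payload 7.3 kg.
Tool frame: the origin (TCP) lies at the very end of the fingers, on their centre line; the grasp point (between the pads) lies env.pinch_z behind it (env.pinch_z is the distance from the TCP to the grasp point, in m); y points along the fingers, x is the direction in which the jaws open and shut, and the axes are right-handed (so a half turn about y gives the same grasp; the last joint's range is limited). The gripper opens to 92 mm and grips with 3 to 60 N. Pads are 19 mm wide; open, the fingers measure 130 mm over their backs; the gripper's body (75 mm by 190 mm) begins 47 mm behind the grasp point.
Start: joints at [-1.354, 0.342, 1.524, -0, 1.275, -0.146], TCP at [0.186, -0.491, 0.227] pointing down, gripper open.
Joint ranges: [-2.53, 2.53], [-0.77, 2.02], [0.04, 2.7], [-1, 4.14], [0.28, 2.66], [-3.11, 3.11]. Speed limits (rad/s): [2.57, 2.57, 3.14, 3.14, 3.14, 3.14].

INTERFACE

Orientations are given as [roll, pitch, yaw] about the fixed x, y, z axes, in that order (R = Rz(yaw) Ry(pitch) Rx(roll)).
In Python, from workcell import env, viewer, ticket gives the robot as it stands. The module is installed in compiled form; this text tells all that it offers.
- The arm moves only by the tool drive_tool, never from a script. Its argument "motion" is a list of rows, each a list of 3 entries, a list of its own where there are three numbers: the shift along the tool's x, y, z as a fraction of full scale, then the turn, a rotation vector about the tool's x, y, z as a fraction of full scale, then the opening, from 0 (shut) to 1 (fully open). In form: [[[x, y, z], [ax, ay, az], claw], ...]. A call has 1 to 12 rows; each row is the pose to reach, as a shift and turn from the pose commanded when the call began, along the tool's axes at that moment, turning the shorter way round; what a row does not reach only later rows make up. Full scale, the value 1, is 150 mm for a shift and 180 degrees for a turn. A row lasts 1/10 s, in which the tool goes at most 50 mm and 8.59 degrees, less where a joint would pass 70% of its speed; a pose out of reach is approached as far as the arm can. A call with a number of a shift or a turn outside -1 to 1 is refused whole. A call with a gripper value outside its range is refused whole. The fingers move at their own pace and stop on an object; "force" is the grip in N (left out, the last holds). Time passes only in rows, so rows that repeat a pose let the fingers close. It gives the time, the measured TCP pose, the force and the opening at its end, in the units of the state.
- env.observe(): the state, without advancing time (a new reading comes with each control period).
- viewer.grab_frame(name): name is "side" or "top"; returns (picture, depth): 420x560x3 uint8, red, green, blue; 420x560 float32, m along the optical axis (not along the pixel's ray), 0 where there is no reading.
- viewer.camera_params(name): a dict with "fx", "fy", "cx", "cy" (pixels), "rvec" (rotation vector, rad) and "tvec" (3), from world to camera coordinates, as OpenCV has them. Camera axes: x right, y down, z forward; pixel columns grow to the right and rows downward; lengths in m; the calibration is good to about 2 mm. A picture is of the moment at which its call begins. camera_params takes no time and is no camera call.
- ticket.close_job(): hands the job in, once; it reports no verdict.
The state is a dict: "t": time; "joints": joint angles; "qvel": joint speeds; "joint_torque": joint torques, N m; "tcp_pos": TCP position; "orientation": TCP orientation; "ft_force": force on the tool from outside, world axes, zero at the start; "torque": the same for the moment, N m; "width": opening from 0.0 (shut) to 1.0 (fully open).
Only numpy, scipy, OpenCV 4.12 (cv2) and the standard library are available. Lean on these libraries where they do the work, as an engineer would, in place of code of your own. Each camera call takes 0.05 s, during which the arm holds its last target.

## Working session

There is one attempt and no reset: what is moved stays moved. The work goes in short steps, Python scripts to look and compute and a tool call to move; the robot and the scene stay as the last step left them, time stands still between calls to the robot, and variables do not carry over. Pictures are saved under pics/ and viewed, and the job is handed in when it is done.

Besides the shell and the picture viewer there is one more tool, called after ">>>" as name(argument=value, ...) on one line, values as JSON. drive_tool: Moves the arm, as the interface text tells. Shift numbers are shares of 150 mm and turn numbers shares of 180 degrees, none past 1 either way. Its arguments: {"type":"object","properties":{"motion":{"type":"array"},"force":{"type":"number"}},"required":["motion"]}

```bash
mkdir -p pics; python3 - <<'E'
from workcell import env, viewer
import cv2, numpy as np
s=env.observe(); print({k:np.round(v,3) for k,v in s.items()}, env.pinch_z)
for n in("side","top"):
    p,d=viewer.grab_frame(n); cv2.imwrite(f"pics/{n}0.png",p[:,:,::-1]); np.save(f"{n}0.npy",d)
    c=viewer.camera_params(n); print(n,c); R=cv2.Rodrigues(np.array(c["rvec"],float))[0]; print(-R.T@np.array(c["tvec"]).ravel(),R[2])
E
```

```text
{'t': np.float64(0.0), 'joints': array([-1.354,  0.343,  1.525,  0.   ,  1.275, -0.146]), 'qvel': array([ 0.001, -0.001, -0.001,  0.001,  0.002, -0.001]), 'joint_torque': array([  0.   , -43.124, -24.422,   0.072,   0.056,  -0.   ]), 'tcp_pos': array([ 0.186, -0.49 ,  0.226]), 'orientation': array([-1.571,  0.002, -1.208]), 'ft_force': array([ 0.304, -0.101,  0.191]), 'torque': array([ 0.018, -0.014, -0.004]), 'width': np.float64(0.999)} 0.0188
side {'fx': 418.0622762833792, 'fy': 418.0622762833792, 'cx': 282.51275864252295, 'cy': 199.21071072427895, 'rvec': array([ 2.37586677, -0.205978  ,  0.05388146]), 'tvec': array([-0.53494258,  0.11748134,  0.85965478])}
[ 0.45886959 -0.5884343   0.69437421] [ 0.0981144   0.68005792 -0.72656368]
top {'fx': 398.33614207943776, 'fy': 398.33614207943776, 'cx': 274.21842829022916, 'cy': 209.46502815424327, 'rvec': array([ 2.14708036, -2.11287081,  0.15895587]), 'tvec': array([-0.02002518,  0.54544138,  0.94826714])}
[ 0.38478397 -0.02640669  1.02389543] [ 0.16209133  0.01525516 -0.98665783]
```

View pics/side0.png

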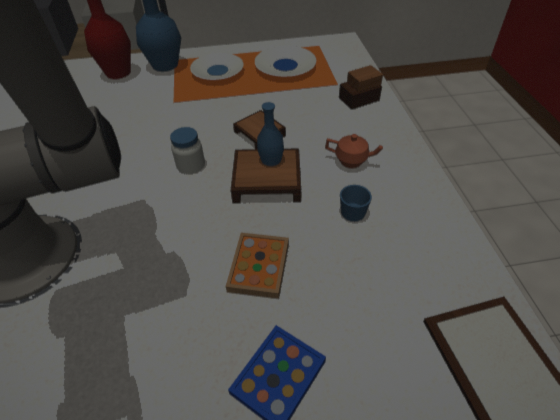

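View pics/top0.png

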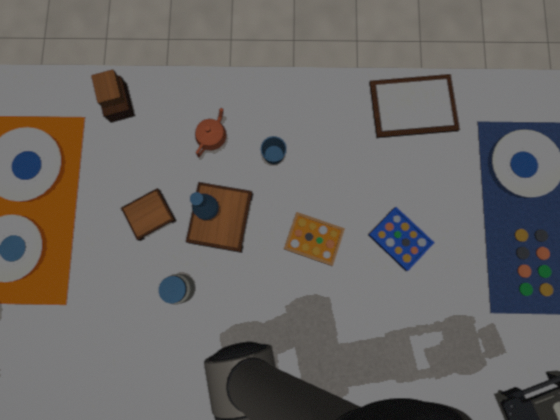

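Candidates. For the tray: the wood tray at top (314,239) / side (259,264), or the blue look-alike at top (401,238) / side (278,373). I choose the wood one. For the stand: the large bridge at top (220,217) / side (266,175), or the small one at top (148,214) / side (260,128). I choose the larger. Next is a close crop to check both choices, and then I measure.

```bash
cat > h.py <<'E'
import cv2, numpy as np
from workcell import env, viewer
def cam(n):
    c=viewer.camera_params(n); R=cv2.Rodrigues(np.array(c["rvec"],float))[0]
    K=np.array([[c["fx"],0,c["cx"]],[0,c["fy"],c["cy"]],[0,0,1]]); return K,R,np.array(c["tvec"],float).ravel()
def ray(n,uv,z):
    K,R,t=cam(n); uv=np.atleast_2d(uv).astype(float)
    d=(np.linalg.inv(K)@np.c_[uv,np.ones(len(uv))].T).T@R; o=-R.T@t
    return o+d*((z-o[2])/d[:,2])[:,None]
def proj(n,P):
    K,R,t=cam(n); q=(np.atleast_2d(P)@R.T+t)@K.T; return q[:,:2]/q[:,2:]
def cloud(n,d):
    K,R,t=cam(n); v,u=np.indices(d.shape); p=np.stack([(u-K[0,2])/K[0,0]*d,(v-K[1,2])/K[1,1]*d,d],-1)
    return (p-t)@R
E
python3 - <<'E'
from h import *
for n,(x0,y0,x1,y1) in {"top":(130,110,350,310),"side":(160,90,390,310)}.items():
    im=cv2.imread(f"pics/{n}0.png"); cv2.imwrite(f"pics/c{n}0.png",cv2.resize(im[y0:y1,x0:x1],None,fx=2.7,fy=2.7,interpolation=cv2.INTER_CUBIC))
    hsv=cv2.cvtColor(im,cv2.COLOR_BGR2HSV)
    for uv in ([(240,215),(220,200),(300,225),(289,240),(340,300)] if n=="top" else [(245,175),(250,187),(285,170),(240,240),(237,265),(250,294),(320,260)]): print(n,uv,hsv[uv[1],uv[0]])
    d=np.load(n+"0.npy"); P=cloud(n,d)
    for uv in ([(240,215),(314,239),(270,230)] if n=="top" else [(245,175),(259,264),(320,260)]): print(P[uv[1],uv[0]].round(4))
E
```

```text
top (240, 215) [ 13 161 100]
top (220, 200) [ 13 158 103]
top (300, 225) [ 20 177 117]
top (289, 240) [ 16 159 120]
top (340, 300) [135   4 125]
[0.53   0.0734 0.0473]
[ 0.476  -0.1127  0.0172]
[ 0.4994 -0.0005 -0.0032]
side (245, 175) [ 13 140  80]
side (250, 187) [ 12 136  43]
side (285, 170) [ 12 137  84]
side (240, 240) [ 16 111  85]
side (237, 265) [ 14 180  99]
side (250, 294) [14 80 54]
side (320, 260) [  0   0 107]
[0.4754 0.1124 0.0423]
[ 0.4767 -0.1194  0.02  ]
[ 0.5995 -0.1161 -0.0024]
```

View pics/ctop0.png

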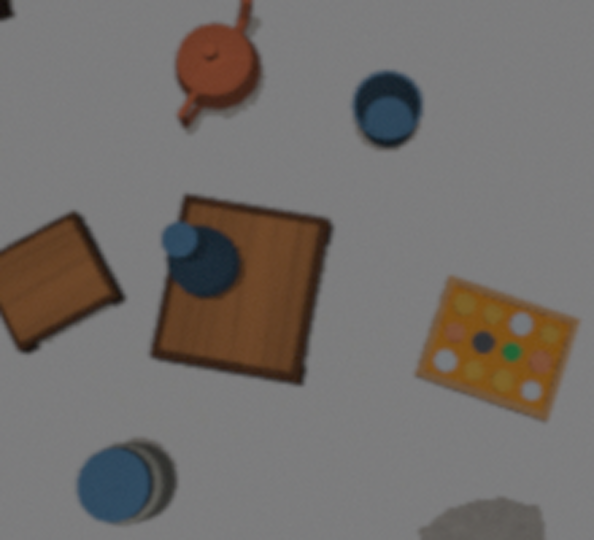

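View pics/cside0.png

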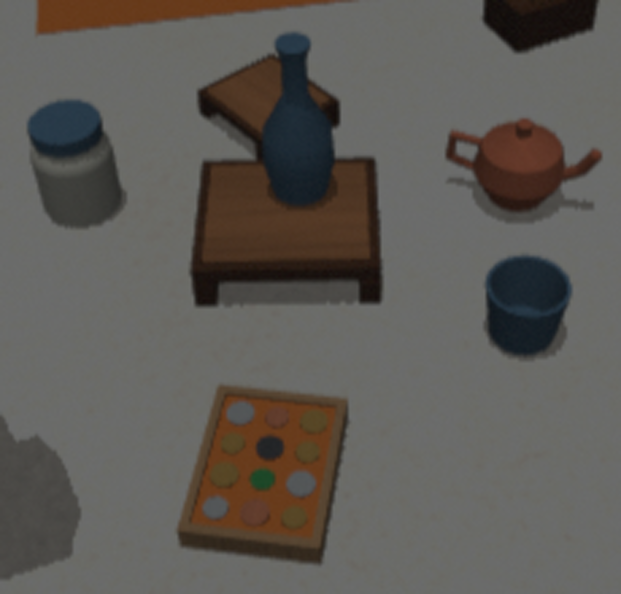

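```bash
cat > m.py <<'E'
from h import *
def rect(n,mask,z):
    cs,_=cv2.findContours(mask,cv2.RETR_EXTERNAL,cv2.CHAIN_APPROX_NONE); c=max(cs,key=cv2.contourArea)[:,0].astype(float)
    W=ray(n,c,z)[:,:2]; (cx,cy),(w,h),a=cv2.minAreaRect((W*1000).astype(np.float32))
    b=cv2.boxPoints(((cx,cy),(w,h),a)); return (cx,cy),(w,h),a,b
def roi(n,im,ctr,r,z):
    m=np.zeros(im.shape[:2],np.uint8); uv=proj(n,[*ctr,z])[0]; cv2.circle(m,tuple(int(v) for v in uv),r,255,-1); return m
def traymask(n,im,ctr,r=60):
    h=cv2.cvtColor(im,cv2.COLOR_BGR2HSV); m=cv2.inRange(h,(5,60,40),(30,255,255))&roi(n,im,ctr,r,0.02)
    m=cv2.morphologyEx(m,cv2.MORPH_CLOSE,np.ones((13,13),np.uint8)); return cv2.morphologyEx(m,cv2.MORPH_OPEN,np.ones((5,5),np.uint8))
E
python3 - <<'E'
from m import *
for n in("top","side"):
    im=cv2.imread(f"pics/{n}0.png"); h=cv2.cvtColor(im,cv2.COLOR_BGR2HSV)
    m=traymask(n,im,(0.476,-0.115)); c,s,a,b=rect(n,m,.022); print(n,"tray",np.round(c,1),np.round(s,1),round(a,2))
    cv2.imwrite(f"pics/mt{n}.png",m)
    # bed
    hb=cv2.inRange(h,(5,175,60),(30,255,255))&roi(n,im,(0.476,-0.115),55,.02); hb=cv2.morphologyEx(hb,cv2.MORPH_CLOSE,np.ones((13,13),np.uint8))
    c,s,a,b=rect(n,hb,.018); print(n,"bed",np.round(c,1),np.round(s,1),round(a,2))
    st=cv2.inRange(h,(5,90,68),(25,255,255))&roi(n,im,(0.525,.11),50 if n=="top" else 48,.044)
    st=cv2.morphologyEx(st,cv2.MORPH_OPEN,np.ones((3,3),np.uint8)); c,s,a,b=rect(n,st,.044); print(n,"panel",np.round(c,1),np.round(s,1),round(a,2))
    st=cv2.inRange(h,(0,60,10),(25,255,255))&roi(n,im,(0.525,.11),50 if n=="top" else 48,.044)
    c,s,a,b2=rect(n,st,.044); print(n,"stand all",np.round(c,1),np.round(s,1),round(a,2),b2.round(0).tolist())
    o=im.copy()
    for bb,z in((b,.044),): cv2.polylines(o,[proj(n,np.c_[bb/1000,np.full(4,z)]).round().astype(int)],True,(0,255,0))
    cv2.imwrite(f"pics/o{n}.png",o)
E
```

```text
top tray [ 477.4 -111.9] [128.8 100. ] 71.89
top bed [ 478.4 -112.3] [114.9  84.2] 71.64
top panel [528.  127.6] [124.5 141.7] 80.81
top stand all [526.8 125.8] [138. 153.] 80.97 [[440.0, 70.0], [592.0, 46.0], [613.0, 182.0], [462.0, 206.0]]
side tray [ 475.2 -117.8] [140.3 101.4] 71.76
side bed [ 476.1 -110.2] [111.8  84.2] 71.73
side panel [525.2 126.9] [114.6 136.8] 81.13
side stand all [529.6 154.8] [270.2 153.2] 81.49 [[434.0, 33.0], [585.0, 10.0], [625.0, 277.0], [474.0, 300.0]]
```

```bash
cat >> m.py <<'E'
from scipy.spatial.transform import Rotation as Ro
SC=np.array([527.3,126.5]); SA=81.0   # stand centre mm, x-axis angle deg
def s2w(x,y):
    a=np.radians(SA); return SC+x*np.array([np.cos(a),np.sin(a)])+y*np.array([-np.sin(a),np.cos(a)])
def w2s(p):
    a=np.radians(SA); d=np.asarray(p)-SC; return np.array([d@[np.cos(a),np.sin(a)],d@[-np.sin(a),np.cos(a)]])
def row(xy,z,head,base=None):
    """target: tool z axis heading (deg), TCP xy mm, z mm -> fractions from base pose (p mm, rpy)"""
    if base is None:
        s=env.observe(); base=(s["tcp_pos"]*1000,s["orientation"])
    R0=Ro.from_euler("xyz",base[1]); R1=Ro.from_euler("xyz",[-np.pi/2,0,np.radians(head-90)])
    sh=R0.inv().apply(np.r_[xy,z]-base[0])/150; rv=(R0.inv()*R1).as_rotvec()/np.pi
    return sh.round(3).tolist(),rv.round(4).tolist()
E
python3 - <<'E'
from m import *
for k,uv,z in(("jar",(173,289),.095),("cup",(273,150),.055),("teapot",(210,134),.06),("vase foot",(206,207),.08)):
    p=ray("top",uv,z)[0,:2]*1000; print(k,p.round(),w2s(p).round())
print("blue",ray("top",[(368,238),(400,208)],.022)[:,:2].round(3))
print("tray",w2s([477.5,-112]))
h=np.radians(71.9);u=np.array([np.cos(h),np.sin(h)])
for z in(120,9): p=np.array([477.5,-112])-100*u; print(p,row(p,z,71.9))
E
```

```text
jar [349. 217.] [ 62. 190.]
cup [696.  -6.] [-104. -188.]
teapot [735. 155.] [  60. -200.]
vase foot [543. 153.] [ 28. -12.]
blue [[ 0.48  -0.248]
 [ 0.558 -0.33 ]]
tray [-243.35410559   11.87725945]
[ 446.43235704 -207.05157316] ([-1.15, 0.71, 2.292], [-0.0003, -0.284, -0.0004])
[ 446.43235704 -207.05157316] ([-1.149, 1.45, 2.292], [-0.0003, -0.284, -0.0004])
```

>>> drive_tool(motion=[[[-0.2, 0.05, 0.2], [0, -0.03, 0], 0.55], [[-0.4, 0.1, 0.4], [0, -0.06, 0], 0.55], [[-0.6, 0.2, 0.6], [0, -0.09, 0], 0.55], [[-0.8, 0.3, 0.8], [0, -0.12, 0], 0.55], [[-0.9, 0.35, 0.9], [0, -0.16, 0], 0.55], [[-0.9, 0.4, 1], [0, -0.2, 0], 0.55], [[-0.9, 0.4, 1], [0, -0.24, 0], 0.55], [[-0.9, 0.4, 1], [0, -0.284, 0], 0.55], [[-0.9, 0.4, 1], [0, -0.284, 0], 0.55], [[-0.9, 0.4, 1], [0, -0.284, 0], 0.55]], force=10)

```text
t: 1.1
tcp_pos: [0.2786, -0.3113, 0.1666]
orientation: [-1.571, 0.0, -0.32]
ft_force: [-0.3, -0.4, -0.0]
width: 0.55
```

```bash
python3 - <<'E'
from m import *
h=np.radians(71.9);u=np.array([np.cos(h),np.sin(h)])
p=np.array([477.5,-112])-93*u
for z in(90,9): print(row(p,z,71.9))
s=env.observe();print(s["t"],s["tcp_pos"],s["orientation"],s["width"],s["ft_force"])
E
```

```text
([0.844, 0.511, 1.058], [-0.0001, -0.0012, -0.0001])
([0.844, 1.051, 1.058], [-0.0001, -0.0012, -0.0001])
1.1 [ 0.27858974 -0.3112876   0.16658819] [-1.57058574e+00  2.23123667e-04 -3.19570574e-01] 0.5502069705609807 [-0.30446815 -0.38207902 -0.01787907]
```

>>> drive_tool(motion=[[[0.2, 0.1, 0.25], [0, 0, 0], 0.55], [[0.4, 0.2, 0.5], [0, 0, 0], 0.55], [[0.6, 0.4, 0.75], [0, 0, 0], 0.55], [[0.75, 0.5, 0.9], [0, 0, 0], 0.55], [[0.84, 0.5, 1], [0, 0, 0], 0.55], [[0.84, 0.5, 1], [0, 0, 0], 0.55], [[0.84, 0.5, 1], [0, 0, 0], 0.55]])

```text
t: 1.8
tcp_pos: [0.4447, -0.208, 0.0916]
orientation: [-1.571, 0.001, -0.317]
ft_force: [0.8, -0.1, -0.3]
width: 0.549
```

```bash
python3 - <<'E'
from m import *
h=np.radians(71.9);u=np.array([np.cos(h),np.sin(h)])
p=np.array([477.5,-112])-93*u
for z in(9,): print(row(p,z,71.9))
p,d=viewer.grab_frame("top"); cv2.imwrite("pics/top1.png",p[:,:,::-1])
p,d=viewer.grab_frame("side"); cv2.imwrite("pics/side1.png",p[:,:,::-1])
E
```

```text
([0.009, 0.551, 0.056], [0.0001, -0.0003, -0.0002])
```

View pics/side1.png

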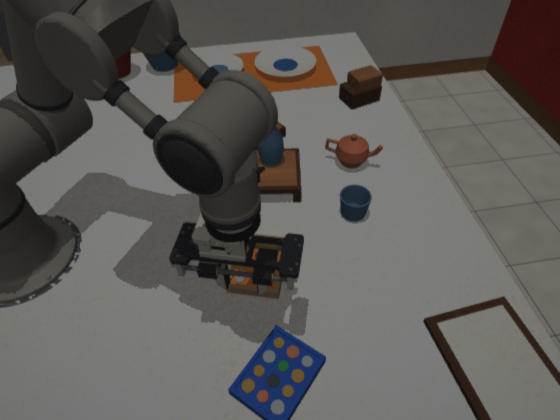

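View pics/top1.png

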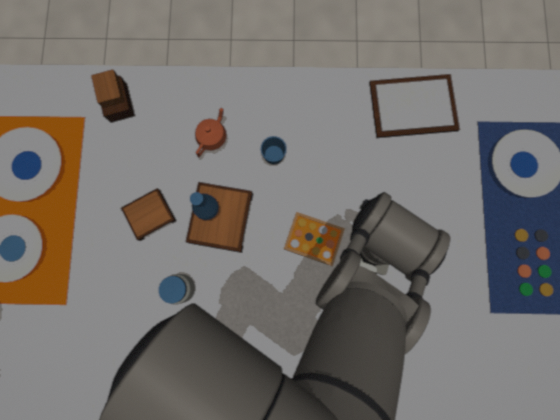

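The gripper sits behind the tray's outer edge: tray at side (255,270) and top (314,239), untouched. The blue tray at side (278,373) is clear. Going down now.

>>> drive_tool(motion=[[[0.01, 0.1, 0.05], [0, 0, 0], 0.55], [[0.01, 0.2, 0.05], [0, 0, 0], 0.55], [[0.01, 0.3, 0.05], [0, 0, 0], 0.55], [[0.01, 0.4, 0.05], [0, 0, 0], 0.55], [[0.01, 0.5, 0.05], [0, 0, 0], 0.55], [[0.01, 0.54, 0.05], [0, 0, 0], 0.55], [[0.01, 0.54, 0.05], [0, 0, 0], 0.55], [[0.01, 0.54, 0.05], [0, 0, 0], 0.55]])

```text
t: 2.7
tcp_pos: [0.4488, -0.2019, 0.0114]
orientation: [-1.571, -0.001, -0.317]
ft_force: [-0.2, 0.1, 1.2]
width: 0.552
```

>>> drive_tool(motion=[[[0, 0, 0.02], [0, 0, 0], 0.55], [[0, 0, 0.04], [0, 0, 0], 0.55], [[0, 0, 0.06], [0, 0, 0], 0.55], [[0, 0, 0.08], [0, 0, 0], 0.55], [[0, 0, 0.1], [0, 0, 0], 0.55], [[0, 0, 0.12], [0, 0, 0], 0.55], [[0, 0, 0.14], [0, 0, 0], 0.55], [[0, 0, 0.16], [0, 0, 0], 0.55]])

```text
t: 3.5
tcp_pos: [0.4564, -0.1785, 0.0108]
orientation: [-1.571, -0.0, -0.316]
ft_force: [-1.3, -1.6, 0.6]
width: 0.55
```

```bash
cat > look.py <<'E'
import sys
from m import *
k=sys.argv[1]; ctr=[float(v) for v in sys.argv[2:4]]
p,d=viewer.grab_frame("top"); im=p[:,:,::-1].copy(); cv2.imwrite(f"pics/top{k}.png",im)
m=traymask("top",im,ctr,34); c,s,a,b=rect("top",m,.022)
if s[0]<s[1]: a-=90; s=s[::-1]
print("tray",np.round(c,1),np.round(s,1),round(a,2),"stand frame",w2s(c).round(1),round(a-SA,2))
st=env.observe(); t=st["tcp_pos"]*1000; hd=np.degrees(st["orientation"][2])+90
print("t",st["t"],"tcp",t.round(1),"head",hd.round(2),"tcp in stand",w2s(t[:2]).round(1),"F",st["ft_force"].round(1))
u=np.array([np.cos(np.radians(hd)),np.sin(np.radians(hd))]); D=np.array(c)-t[:2]
print("tray centre ahead/lateral of tcp",(D@u).round(1),(D@[-u[1],u[0]]).round(1))
x0,y0=190,140; cv2.imwrite(f"pics/c{k}.png",cv2.resize(im[150:310,170:390],None,fx=3,fy=3))
E
python3 look.py 2 .48 -.1
```

```text
tray [483.8 -91.9] [100.8 100.1] 72.16 stand frame [-222.5    8.8] -8.84
t 3.55 tcp [ 456.5 -178.    10.7] head 71.91 tcp in stand [-311.9   22.3] F [ 0.3 -0.5  0.2]
tray centre ahead/lateral of tcp 90.4 0.8
```

View pics/c2.png

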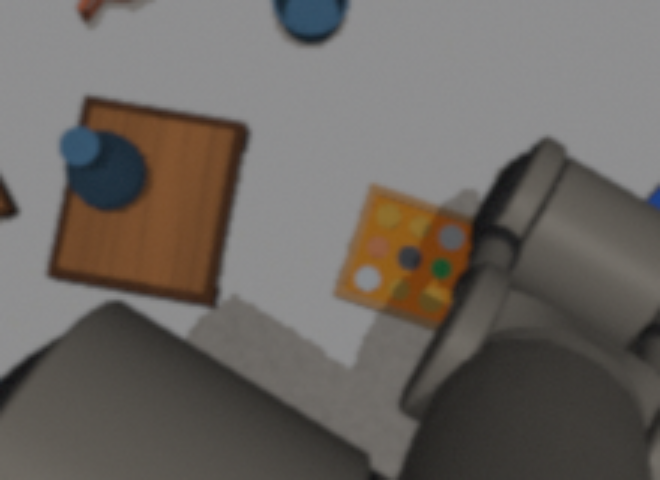

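>>> drive_tool(motion=[[[0, 0, 0.02], [0, 0, 0], 0.55], [[0, 0, 0.045], [0, 0, 0], 0.55], [[0, 0, 0.07], [0, 0, 0], 0.55], [[0, 0, 0.095], [0, 0, 0], 0.55], [[0, 0, 0.12], [0, 0, 0], 0.55], [[0, 0, 0.145], [0, 0, 0], 0.55], [[0, 0, 0.17], [0, 0, 0], 0.55], [[0, 0, 0.195], [0, 0, 0], 0.55], [[0, 0, 0.22], [0, 0, 0], 0.55], [[0, 0, 0.245], [0, 0, 0], 0.55], [[0, 0, 0.27], [0, 0, 0], 0.55], [[0, 0, 0.28], [0, 0, 0], 0.55]])

```text
t: 4.75
tcp_pos: [0.4694, -0.1382, 0.0107]
orientation: [-1.571, -0.0, -0.316]
ft_force: [-1.0, -2.1, 1.2]
width: 0.552
```

```bash
cat >> look.py <<'E'
fr=sorted(b.tolist(),key=lambda q:-(np.array(q)-t[:2])@u)[:2]; F=np.mean(fr,0)
ah=np.radians(a); C=F-65*np.array([np.cos(ah),np.sin(ah)]); print("C from front edge",C.round(1),"stand",w2s(C).round(1),"front ahead of tcp",((F-t[:2])@u).round(1))
E
python3 look.py 3 .5 -.05
```

```text
tray [499.6 -43.7] [99.9 83.2] -18.28 stand frame [-172.5    0.7] -99.28
t 4.8 tcp [ 469.4 -138.1   10.7] head 71.92 tcp in stand [-270.4   15.8] F [0.5 0.1 0.2]
tray centre ahead/lateral of tcp 99.1 0.5
C from front edge [450.9  16.2] stand [-120.9   58.2] front ahead of tcp 140.7
```

View pics/c3.png

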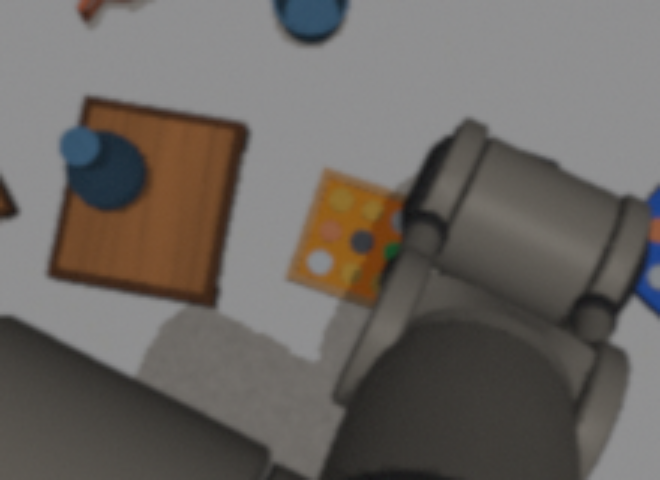

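```bash
python3 - <<'E'
from m import *
s=env.observe(); t=s["tcp_pos"]*1000; base=(t,s["orientation"]); h0=np.degrees(s["orientation"][2])+90
U=lambda h:np.array([np.cos(np.radians(h)),np.sin(np.radians(h))])
N=lambda h:np.array([-U(h)[1],U(h)[0]])
C0=t[:2]+75.7*U(h0); L,R=4,290; th=SA-h0
for k in range(13):
    f=k/12; h=h0+f*th
    C=C0+L*U(h0)+R*(np.sin(np.radians(f*th))*U(h0)+(1-np.cos(np.radians(f*th)))*N(h0))
    print(row(C-75.7*U(h),t[2],h,base))
print(w2s(C))
E
```

```text
([-0.0, 0.0, 0.027], [-0.0, -0.0, -0.0])
([0.006, 0.0, 0.052], [-0.0, -0.0042, -0.0])
([0.013, 0.0, 0.078], [-0.0, -0.0084, -0.0])
([0.018, 0.0, 0.104], [-0.0, -0.0126, -0.0])
([0.024, 0.0, 0.129], [-0.0, -0.0168, -0.0])
([0.029, 0.0, 0.155], [-0.0, -0.021, -0.0])
([0.034, 0.0, 0.181], [-0.0, -0.0252, -0.0])
([0.038, 0.0, 0.207], [-0.0, -0.0294, -0.0])
([0.042, 0.0, 0.233], [-0.0, -0.0336, -0.0])
([0.046, 0.0, 0.259], [-0.0, -0.0378, -0.0])
([0.05, 0.0, 0.286], [-0.0, -0.042, -0.0])
([0.053, 0.0, 0.312], [-0.0, -0.0462, -0.0])
([0.055, 0.0, 0.338], [-0.0, -0.0504, -0.0])
[-145.92360463   -0.38297965]
```

>>> drive_tool(motion=[[[0, 0, 0.027], [0, 0, 0], 0.55], [[0.006, 0, 0.052], [0, -0.004, 0], 0.55], [[0.013, 0, 0.078], [0, -0.008, 0], 0.55], [[0.018, 0, 0.104], [0, -0.0125, 0], 0.55], [[0.024, 0, 0.129], [0, -0.017, 0], 0.55], [[0.029, 0, 0.155], [0, -0.021, 0], 0.55], [[0.034, 0, 0.181], [0, -0.025, 0], 0.55], [[0.038, 0, 0.207], [0, -0.0295, 0], 0.55], [[0.044, 0, 0.246], [0, -0.0355, 0], 0.55], [[0.05, 0, 0.286], [0, -0.042, 0], 0.55], [[0.053, 0, 0.312], [0, -0.046, 0], 0.55], [[0.055, 0, 0.338], [0, -0.0505, 0], 0.55]])

```text
t: 6.0
tcp_pos: [0.493, -0.0925, 0.0107]
orientation: [-1.571, -0.0, -0.156]
ft_force: [0.2, -1.8, -0.7]
width: 0.552
```

```bash
python3 - <<'E'
s=open("look.py").read()
s=s.replace("if s[0]<s[1]: a-=90; s=s[::-1]","if a<45: a+=90; s=s[::-1]")
open("look.py","w").write(s)
E
python3 look.py 4 .505 0.01
```

```text
tray [518.3  37.5] [117.  120.4] 90.89 stand frame [-89.3  -5. ] 9.89
t 6.05 tcp [493.1 -92.1  10.7] head 81.12 tcp in stand [-221.2   -0.5] F [0.7 0.8 0.1]
tray centre ahead/lateral of tcp 131.9 -4.8
C from front edge [518.4  31. ] stand [-95.7  -6.1] front ahead of tcp 189.5
```

View pics/c4.png

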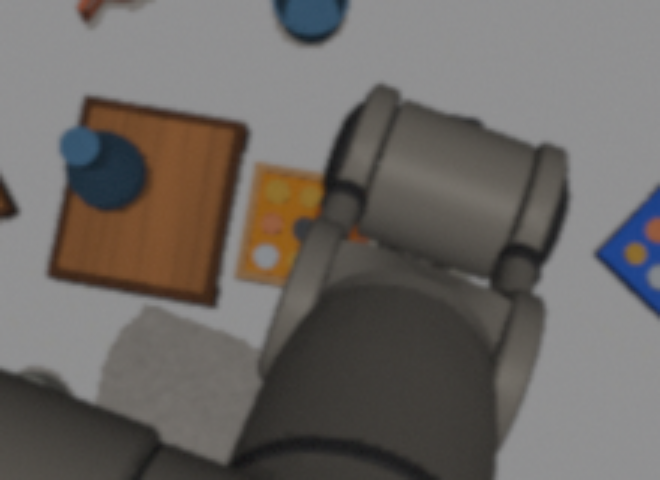

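```bash
python3 - <<'E'
from m import *
im=cv2.imread("pics/top4.png"); hsv=cv2.cvtColor(im,cv2.COLOR_BGR2HSV)
m=cv2.inRange(hsv,(5,60,60),(30,255,255))
v,u=np.nonzero(m); P=ray("top",np.c_[u,v],.044)[:,:2]*1000; S=np.array([w2s(p) for p in P])
k=(S[:,0]<-72)&(S[:,0]>-140)&(abs(S[:,1])<70); mm=np.zeros_like(m); mm[v[k],u[k]]=255
mm=cv2.morphologyEx(mm,cv2.MORPH_CLOSE,np.ones((13,13),np.uint8)); mm=cv2.morphologyEx(mm,cv2.MORPH_OPEN,np.ones((3,3),np.uint8))
cs,_=cv2.findContours(mm,0,cv2.CHAIN_APPROX_NONE); c=max(cs,key=cv2.contourArea)[:,0]
W=ray("top",c,.022)[:,:2]*1000; S=np.array([w2s(p) for p in W])
f=S[S[:,0]>S[:,0].max()-6]; f=f[abs(f[:,1])<42]
vx,vy,x0,y0=cv2.fitLine(f.astype(np.float32),cv2.DIST_HUBER,0,.01,.01).ravel(); print("front x",x0, "tilt deg",np.degrees(np.arctan2(vx,abs(vy)))*-np.sign(vy))
sel=(S[:,0]<f[:,0].mean()-5)
for lo in range(-130,-75,8):
    q=S[sel&(S[:,0]>=lo)&(S[:,0]<lo+8)]; 
    if len(q): print(lo,q[:,1].min().round(1),q[:,1].max().round(1))
# stand front line
st=cv2.inRange(hsv,(0,60,10),(25,255,255)); v,u=np.nonzero(st); 
E
```

```text
front x -82.26572 tilt deg -0.0084327785
-130 -49.0 47.8
-122 -49.4 49.1
-114 -49.0 49.9
-106 -49.8 49.2
-98 -48.9 50.1
-90 -47.6 48.5
```

Tray is centred within about 1 mm and square, with its front edge about 12 mm short of the stand. Pushing straight in.

>>> drive_tool(motion=[[[0, 0, 0.02], [0, 0, 0], 0.55], [[0, 0, 0.05], [0, 0, 0], 0.55], [[0, 0, 0.08], [0, 0, 0], 0.55], [[0, 0, 0.11], [0, 0, 0], 0.55], [[0, 0, 0.14], [0, 0, 0], 0.55], [[0, 0, 0.17], [0, 0, 0], 0.55], [[0, 0, 0.2], [0, 0, 0], 0.55], [[0, 0, 0.23], [0, 0, 0], 0.55], [[0, 0, 0.26], [0, 0, 0], 0.55], [[0, 0, 0.29], [0, 0, 0], 0.55], [[0, 0, 0.32], [0, 0, 0], 0.55], [[0, 0, 0.34], [0, 0, 0], 0.55]])

```text
t: 7.25
tcp_pos: [0.5009, -0.0421, 0.0107]
orientation: [-1.571, 0.0, -0.157]
ft_force: [-0.1, -1.1, -0.4]
width: 0.549
```

```bash
python3 look.py 5 .505 0.01; python3 - <<'E'
from h import *
p,d=viewer.grab_frame("side"); cv2.imwrite("pics/side5.png",p[:,:,::-1])
E
```

```text
tray [530.3  74.6] [43.1 90. ] 90.84 stand frame [-50.8 -11. ] 9.84
t 7.3 tcp [500.9 -41.8  10.7] head 81.02 tcp in stand [-170.4   -0.3] F [ 0.  -0.4  0.4]
tray centre ahead/lateral of tcp 119.6 -10.8
C from front edge [530.9  31.2] stand [-93.6 -18.5] front ahead of tcp 140.8
```

View pics/c5.png

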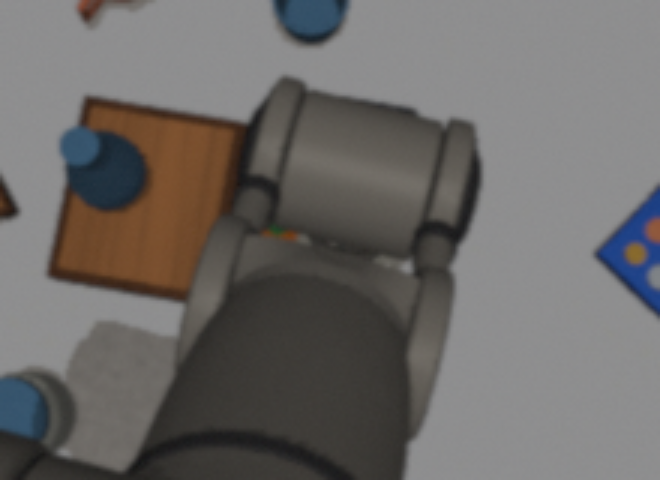

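View pics/side5.png

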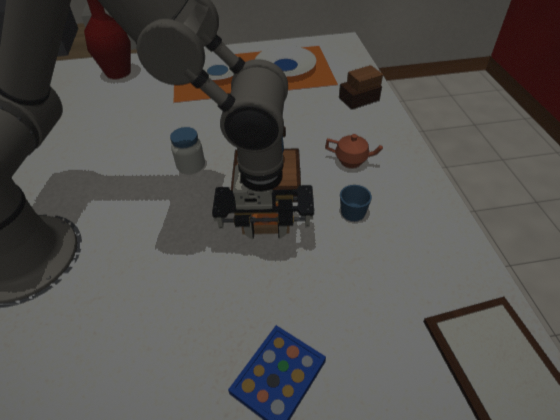

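```bash
python3 - <<'E'
from m import *
for n in("top","side"):
    _,d=viewer.grab_frame(n); P=cloud(n,d); P=P[d>0]*np.array([1000,1000,1000])
    S=np.array([w2s(p) for p in P[:,:2]]); T=S-[-170.4,-.3]; z=P[:,2]
    for lo,hi in((70,120),(120,160),(160,200),(200,240),(240,300),(300,360)):
        k=(z>lo)&(z<hi)&(abs(T[:,1])<60)&(T[:,0]<160)&(T[:,0]>-150); 
        if k.sum()>5: print(n,lo,hi,k.sum(),np.percentile(T[k,0],[1,50,99]).round())
E
```

```text
top 160 200 36 [-37. -25.  36.]
top 200 240 28 [-22.   3.  25.]
top 240 300 29 [-11.   2.  15.]
top 300 360 969 [-69.  -1.  68.]
side 70 120 1327 [-38. -25.  24.]
side 120 160 484 [-26. -23.  -4.]
side 160 200 778 [-38. -30.  26.]
side 200 240 764 [-40. -34.  -5.]
side 240 300 731 [-64. -36.  -5.]
side 300 360 2699 [-72. -63.  48.]
```

The hand stays within 40 mm of the TCP below z = 0.24 m, so it clears the vase. Pushing on, stopping a few mm short.

>>> drive_tool(motion=[[[0, 0, 0.02], [0, 0, 0], 0.55], [[0, 0, 0.05], [0, 0, 0], 0.55], [[0, 0, 0.08], [0, 0, 0], 0.55], [[0, 0, 0.11], [0, 0, 0], 0.55], [[0, 0, 0.14], [0, 0, 0], 0.55], [[0, 0, 0.17], [0, 0, 0], 0.55], [[0, 0, 0.2], [0, 0, 0], 0.55], [[0, 0, 0.23], [0, 0, 0], 0.55], [[0, 0, 0.26], [0, 0, 0], 0.55], [[0, 0, 0.29], [0, 0, 0], 0.55], [[0, 0, 0.32], [0, 0, 0], 0.55], [[0, 0, 0.34], [0, 0, 0], 0.55]])

```text
t: 8.65
tcp_pos: [0.5089, 0.0082, 0.0107]
orientation: [-1.571, -0.0, -0.157]
ft_force: [-0.1, -1.9, 0.7]
width: 0.55
```

>>> drive_tool(motion=[[[0, 0, 0.02], [0, 0, 0], 0.55], [[0, 0, 0.045], [0, 0, 0], 0.55], [[0, 0, 0.07], [0, 0, 0], 0.55], [[0, 0, 0.095], [0, 0, 0], 0.55], [[0, 0, 0.12], [0, 0, 0], 0.55], [[0, 0, 0.145], [0, 0, 0], 0.55], [[0, 0, 0.17], [0, 0, 0], 0.55], [[0, 0, 0.19], [0, 0, 0], 0.55], [[0, 0, 0.205], [0, 0, 0], 0.55], [[0, 0, 0.21], [0, 0, 0], 0.55]])

```text
t: 9.65
tcp_pos: [0.5138, 0.0392, 0.0107]
orientation: [-1.571, -0.0, -0.157]
ft_force: [-0.8, -3.2, 1.7]
width: 0.548
```

```bash
python3 look.py 6 .505 0.01|grep tcp; python3 - <<'E'
from h import *
p,d=viewer.grab_frame("side"); cv2.imwrite("pics/side6.png",p[:,:,::-1]); im=p[100:290,180:400,::-1]; cv2.imwrite("pics/cs6.png",cv2.resize(im,None,fx=3,fy=3))
E
```

```text
Traceback (most recent call last):
  File "look.py", line 5, in <module>
    m=traymask("top",im,ctr,34); c,s,a,b=rect("top",m,.022)
                                         ~~~~^^^^^^^^^^^^^^
  File "m.py", line 3, in rect
    cs,_=cv2.findContours(mask,cv2.RETR_EXTERNAL,cv2.CHAIN_APPROX_NONE); c=max(cs,key=cv2.contourArea)[:,0].astype(float)
                                                                           ~~~^^^^^^^^^^^^^^^^^^^^^^^^
ValueError: max() iterable argument is empty
```

View pics/cs6.png

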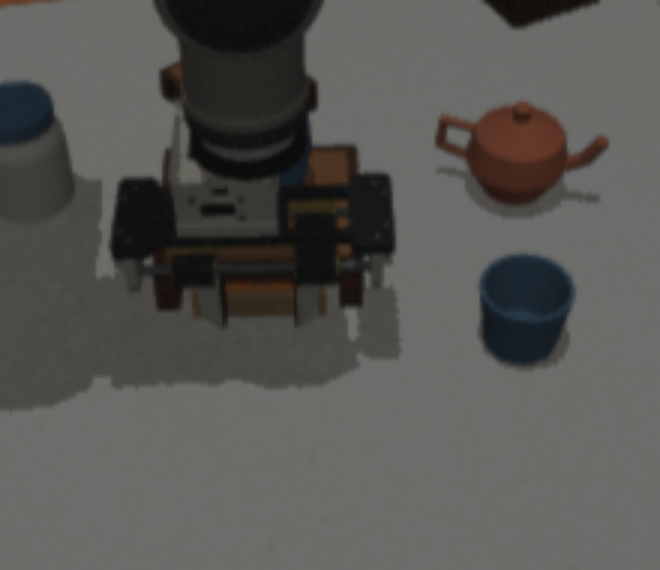

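Backing off to measure cleanly.

>>> drive_tool(motion=[[[0, 0, -0.1], [0, 0, 0], 0.55], [[0, 0, -0.3], [0, 0, 0], 0.55], [[0, 0, -0.5], [0, 0, 0], 0.55], [[0, -0.1, -0.8], [0, 0, 0], 0.55], [[0, -0.2, -1], [0, 0, 0], 0.55], [[-0.2, -0.5, -1], [0, 0.05, 0], 0.55], [[-0.4, -0.7, -1], [0, 0.09, 0], 0.55], [[-0.4, -0.7, -1], [0, 0.13, 0], 0.55], [[-0.4, -0.7, -1], [0, 0.17, 0], 0.55], [[-0.4, -0.7, -1], [0, 0.17, 0], 0.55]])

```text
t: 10.75
tcp_pos: [0.4306, -0.1005, 0.116]
orientation: [-1.571, -0.001, -0.693]
ft_force: [0.2, 0.9, 0.0]
width: 0.546
```

>>> drive_tool(motion=[[[0, -0.1, -0.3], [0, 0.04, 0], 0.55], [[0, -0.1, -0.6], [0, 0.08, 0], 0.55], [[0, -0.1, -0.9], [0, 0.1, 0], 0.55], [[0, -0.1, -1], [0, 0.1, 0], 0.55], [[0, -0.1, -1], [0, 0.1, 0], 0.55], [[0, -0.1, -1], [0, 0.1, 0], 0.55]])

```text
t: 11.35
tcp_pos: [0.3353, -0.2154, 0.1305]
orientation: [-1.571, 0.001, -1.005]
ft_force: [-0.2, -0.3, -0.8]
width: 0.549
```

```bash
python3 - <<'E'
from h import *
for n in("top","side"):
    p,d=viewer.grab_frame(n); cv2.imwrite(f"pics/{n}7.png",p[:,:,::-1]); np.save(f"{n}7.npy",d)
im=cv2.imread("pics/side7.png"); cv2.imwrite("pics/cs7.png",cv2.resize(im[130:230,200:330],None,fx=6,fy=6))
E
```

```text
(no output)
```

View pics/cs7.png

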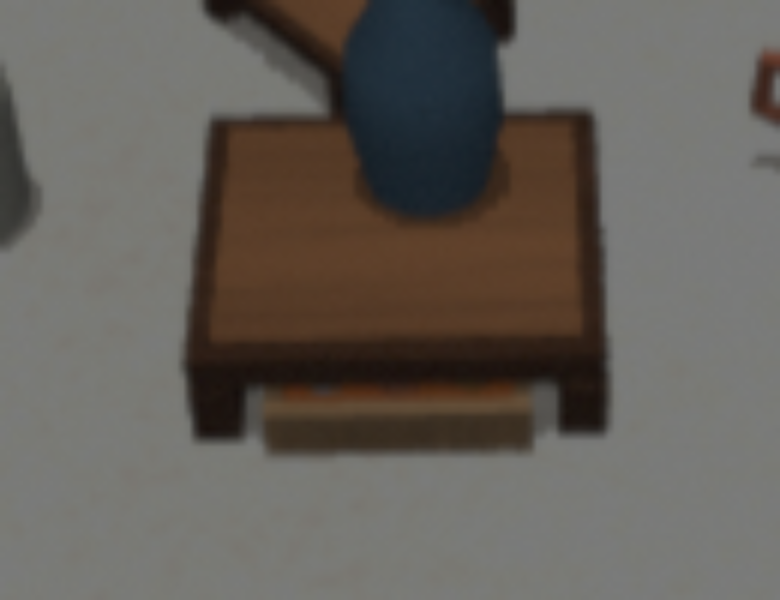

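View pics/top7.png

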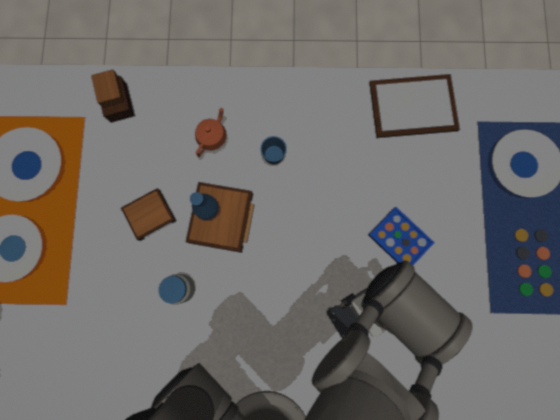

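The side close-up shows the tray under the deck, squared up and roughly centred. Its bottom edge runs from crop (268,453) to (530,452), slightly proud of the stand's legs at (218,438) and (585,432). Measuring those bottom edges at table height.

```bash
cat > edge.py <<'E'
import sys
from m import *
n="side"; im=cv2.imread(sys.argv[1]).astype(float); hsv=cv2.cvtColor(im.astype(np.uint8),cv2.COLOR_BGR2HSV)
g=im.astype(float); sat=g.max(2)-g.min(2); br=g.sum(2)
val=cv2.GaussianBlur(g[:,:,0],(0,0),.7)  # blue channel: table brighter
def bottom(c0,c1,r0=195,r1=212):
    out=[]
    for c in range(c0,c1+1):
        col=val[r0:r1,c]; d=np.diff(col); i=d.argmax()
        if 0<i<len(d)-1:
            den=d[i-1]-2*d[i]+d[i+1]; o=.5*(d[i-1]-d[i+1])/den if den else 0
        else: o=0
        out.append((c,r0+i+.5+o))
    return np.array(out)
def seg(name,c0,c1,**k):
    e=bottom(c0,c1,**k); S=np.array([w2s(p) for p in ray(n,e,0.)[:,:2]*1000])
    print(name,"x_s mean %.1f"%S[:,0].mean(),"at y",S[[0,-1],1].round(1),S[:,0].round(1)); return S
L=seg("left leg",234,239); R=seg("right leg",295,299); T=seg("tray",247,286)
lx=np.r_[L,R]; pa=np.polyfit(lx[:,1],lx[:,0],1); pt=np.polyfit(T[:,1],T[:,0],1)
print("legs slope deg",np.degrees(np.arctan(pa[0])).round(2),"x at 0",pa[1].round(2)); print("tray slope deg",np.degrees(np.arctan(pt[0])).round(2),"x at 0",pt[1].round(2),"proud",(pa[1]-pt[1]).round(2))
E
python3 edge.py pics/side7.png
python3 - <<'E'
from m import *
for k in(0,7):
    im=cv2.imread(f"pics/top{k}.png"); h=cv2.cvtColor(im,cv2.COLOR_BGR2HSV)
    st=cv2.inRange(h,(0,60,10),(25,255,75))&roi("top",im,(0.527,.126),50,.044)
    hb=roi("top",im,(0.527,.126),50,.044)
    st=cv2.inRange(h,(5,90,68),(25,255,255))&hb; st=cv2.morphologyEx(st,cv2.MORPH_OPEN,np.ones((5,5),np.uint8)); c,s,a,b=rect("top",st,.044); print("panel",k,np.round(c,1),np.round(s,1),round(a,2))
E
```

```text
left leg x_s mean -68.7 at y [75.3 63.9] [-68.5 -68.6 -68.7 -68.8 -68.8 -68.8]
right leg x_s mean -69.1 at y [-63.5 -72.6] [-69.  -69.  -69.1 -69.2 -69.3]
tray x_s mean -77.2 at y [ 45.2 -42.9] [-77.  -77.  -77.1 -77.1 -77.3 -77.4 -77.4 -77.3 -77.  -76.6 -76.5 -76.6
 -76.9 -77.  -76.9 -77.  -77.1 -77.1 -77.  -77.  -77.1 -77.1 -77.1 -77.1
 -77.2 -77.2 -77.1 -77.2 -77.4 -77.5 -77.5 -77.5 -77.5 -77.7 -77.7 -77.4
 -77.1 -77.  -77.3 -77.7]
legs slope deg 0.17 x at 0 -68.93
tray slope deg 0.34 x at 0 -77.17 proud 8.24
panel 0 [528.  127.6] [124.5 141.7] 80.81
panel 7 [527.9 127.5] [125.4 142.9] 80.79
```

```bash
python3 - <<'E'
from m import *
print("last tcp",w2s([513.8,39.2]))
p=s2w(-125,0); print(p,row(p,60,80.9))
E
```

```text
last tcp [-88.33705741  -0.3229362 ]
[507.74569187   3.03895743] ([-0.608, 0.471, 1.747], [-0.0001, -0.2688, -0.0001])
```

>>> drive_tool(motion=[[[-0.1, 0.1, 0.25], [0, -0.04, 0], 0.55], [[-0.2, 0.2, 0.5], [0, -0.08, 0], 0.55], [[-0.3, 0.3, 0.7], [0, -0.12, 0], 0.55], [[-0.4, 0.4, 0.8], [0, -0.16, 0], 0.55], [[-0.5, 0.4, 0.9], [0, -0.2, 0], 0.55], [[-0.6, 0.4, 1], [0, -0.24, 0], 0.55], [[-0.61, 0.4, 1], [0, -0.269, 0], 0.55], [[-0.61, 0.4, 1], [0, -0.269, 0], 0.55], [[-0.61, 0.4, 1], [0, -0.269, 0], 0.55]])

```text
t: 12.35
tcp_pos: [0.4132, -0.0571, 0.0706]
orientation: [-1.571, 0.0, -0.161]
ft_force: [-0.4, 0.2, -0.1]
width: 0.549
```

```bash
python3 - <<'E'
from m import *
for x,z in((-125,60),(-125,10.7)): print(row(s2w(x,0),z,80.9))
E
```

```text
([0.558, 0.071, 0.497], [0.0, -0.0006, -0.0])
([0.558, 0.4, 0.497], [0.0, -0.0006, -0.0])
```

>>> drive_tool(motion=[[[0.2, 0, 0.15], [0, 0, 0], 0.55], [[0.4, 0.05, 0.35], [0, 0, 0], 0.55], [[0.558, 0.1, 0.45], [0, 0, 0], 0.55], [[0.558, 0.2, 0.45], [0, 0, 0], 0.55], [[0.558, 0.3, 0.45], [0, 0, 0], 0.55], [[0.558, 0.4, 0.45], [0, 0, 0], 0.55], [[0.558, 0.4, 0.45], [0, 0, 0], 0.55], [[0.558, 0.4, 0.45], [0, 0, 0], 0.55], [[0.558, 0.4, 0.45], [0, 0, 0], 0.55]])

```text
t: 13.25
tcp_pos: [0.507, -0.0047, 0.0114]
orientation: [-1.571, -0.001, -0.161]
ft_force: [-0.4, -0.2, 0.1]
width: 0.547
```

```bash
python3 - <<'E'
from m import *
s=env.observe();print(w2s(s["tcp_pos"][:2]*1000))
for x in(-92,-80.6): print(row(s2w(x,0),10.7,80.9))
E
```

```text
[-132.79350474   -0.47219464]
([-0.004, 0.005, 0.272], [0.0, -0.0007, 0.0004])
([-0.005, 0.005, 0.348], [0.0, -0.0007, 0.0004])
```

>>> drive_tool(motion=[[[-0.003, 0, 0.06], [0, 0, 0], 0.55], [[-0.003, 0, 0.12], [0, 0, 0], 0.55], [[-0.003, 0, 0.18], [0, 0, 0], 0.55], [[-0.003, 0, 0.23], [0, 0, 0], 0.55], [[-0.003, 0, 0.26], [0, 0, 0], 0.55], [[-0.003, 0, 0.28], [0, 0, 0], 0.55], [[-0.003, 0, 0.295], [0, 0, 0], 0.55], [[-0.003, 0, 0.31], [0, 0, 0], 0.55], [[-0.003, 0, 0.323], [0, 0, 0], 0.55], [[-0.003, 0, 0.335], [0, 0, 0], 0.55], [[-0.003, 0, 0.345], [0, 0, 0], 0.55], [[-0.003, 0, 0.345], [0, 0, 0], 0.55]])

```text
t: 14.45
tcp_pos: [0.5143, 0.0468, 0.0107]
orientation: [-1.571, -0.0, -0.16]
ft_force: [1.6, -0.1, -0.1]
width: 0.55
```

```bash
python3 - <<'E'
from m import *
s=env.observe();print(w2s(s["tcp_pos"][:2]*1000),s["tcp_pos"],np.degrees(s["orientation"][2])+90,s["ft_force"])
E
```

```text
[-80.73894464   0.39893066] [0.51427563 0.04681749 0.01067431] 80.81205741942186 [ 1.55194623 -0.06464932 -0.07855851]
```

Withdraw the same way and look again.

>>> drive_tool(motion=[[[0, 0, -0.05], [0, 0, 0], 0.55], [[0, 0, -0.2], [0, 0, 0], 0.55], [[0, 0, -0.45], [0, 0, 0], 0.55], [[0, -0.1, -0.7], [0, 0, 0], 0.55], [[0, -0.2, -1], [0, 0, 0], 0.55], [[-0.2, -0.5, -1], [0, 0.05, 0], 0.55], [[-0.4, -0.7, -1], [0, 0.09, 0], 0.55], [[-0.4, -0.7, -1], [0, 0.13, 0], 0.55], [[-0.4, -0.7, -1], [0, 0.17, 0], 0.55], [[-0.4, -0.7, -1], [0, 0.17, 0], 0.55]])

```text
t: 15.45
tcp_pos: [0.431, -0.0923, 0.1162]
orientation: [-1.57, -0.001, -0.696]
ft_force: [0.0, 0.4, -0.4]
width: 0.551
```

>>> drive_tool(motion=[[[0, -0.1, -0.3], [0, 0.04, 0], 0.55], [[0, -0.1, -0.6], [0, 0.08, 0], 0.55], [[0, -0.1, -0.9], [0, 0.1, 0], 0.55], [[0, -0.1, -1], [0, 0.1, 0], 0.55], [[0, -0.1, -1], [0, 0.1, 0], 0.55], [[0, -0.1, -1], [0, 0.1, 0], 0.55]])

```text
t: 16.05
tcp_pos: [0.3351, -0.207, 0.1306]
orientation: [-1.571, 0.0, -1.008]
ft_force: [0.0, -0.0, 0.0]
width: 0.548
```

```bash
python3 - <<'E'
from h import *
for n in("top","side"):
    p,d=viewer.grab_frame(n); cv2.imwrite(f"pics/{n}8.png",p[:,:,::-1])
im=cv2.imread("pics/side8.png"); cv2.imwrite("pics/cs8.png",cv2.resize(im[130:230,200:330],None,fx=6,fy=6))
E
python3 edge.py pics/side8.png
```

```text
left leg x_s mean -68.7 at y [75.3 63.9] [-68.6 -68.7 -68.7 -68.8 -68.8 -68.8]
right leg x_s mean -69.1 at y [-63.5 -72.6] [-68.9 -68.9 -69.  -69.2 -69.3]
tray x_s mean -69.7 at y [ 45.6 -43. ] [-69.6 -69.7 -69.7 -69.7 -69.7 -69.7 -70.  -70.  -69.9 -69.7 -69.6 -69.8
 -69.8 -69.5 -69.3 -69.6 -69.8 -69.7 -69.7 -69.8 -69.9 -69.9 -69.9 -69.9
 -69.8 -69.4 -69.2 -69.3 -69.4 -69.4 -69.4 -69.4 -69.5 -69.6 -69.6 -69.7
 -69.8 -69.8 -69.7 -69.2]
legs slope deg 0.16 x at 0 -68.9
tray slope deg -0.15 x at 0 -69.65 proud 0.75
```

View pics/cs8.png

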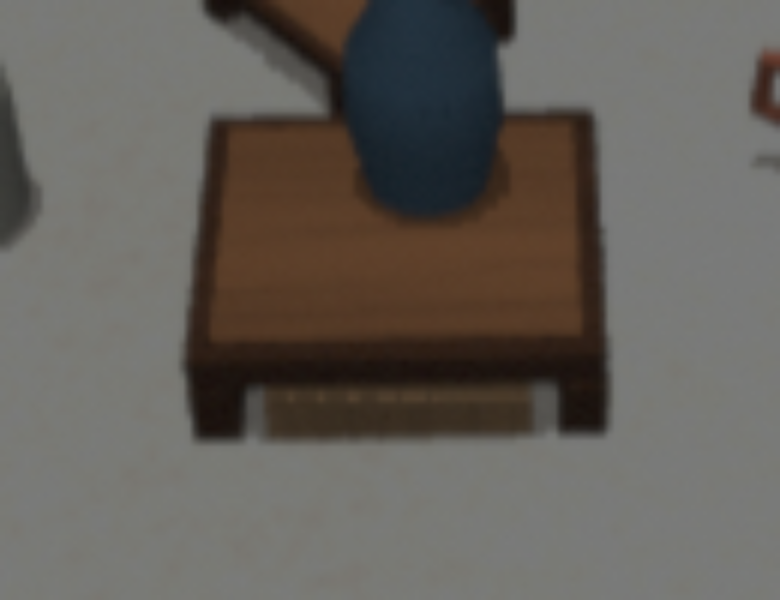

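View pics/side8.png

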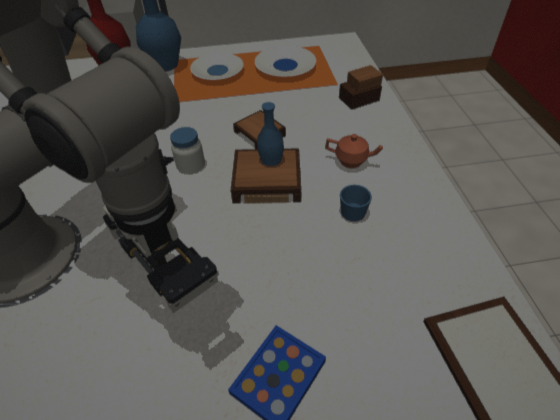

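The tray's bottom edge, at crop (265–532, 437), now lines up with the leg bottoms at (218,438) and (585,432). It is 0.75 mm proud and 0.3° off square, both below what a pixel resolves. Everything else is where it was and the hand is clear, so I'm handing in.

```bash
python3 -c "
from workcell import ticket
print(ticket.close_job())"
```

```text
the job is handed in; nothing more can be done
None
```

The wood tray is in the larger stand's passage, flush with its front edge as near as I could measure, and I handed the job in at about 16 s of the 69 s allowed. I pushed only on its outer edge with two open fingertips: straight, a gentle 9° curve to line it up, then straight in. After backing off to measure, I gave it one last push of about 7.5 mm.

- **Fit:** the last side-view check put the tray's outer edge 0.75 mm proud of the stand's front, about 0.3° off square, with roughly equal gaps to both walls. That is within the camera's accuracy (calibration about 2 mm), so no finer correction was worth making.
- **Other objects:** the stand's front legs measured the same before and after the last push, to within 0.1 mm. In the last picture the vase, jar, cup, teapot and blue tray look where they started, though I checked those by eye only.
- **Hand:** it finished about 13 cm above the table and well clear. Wrist force read no more than about 4 N at the end of each move.
- **Checks that failed:** three automatic tray fits during the push were wrong. One mixed up the tray's axes, one caught the stand as well, and one was mostly hidden by the hand. A fourth script stopped because the hand hid the tray. For those I used the fingertip position, a tighter image mask, or a clear view after backing off.

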